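# Open up the bottle rack by releasing its ratchet stop

### The arm

A 6-joint arm with a two-finger parallel gripper is mounted at the origin on the work surface. World frame = base frame: x ahead of the robot, y to its left, z up, the work surface at z = 0. Lengths are in m, angles in rad, forces in N, time in s.
With the tool pointing down it reaches from about 0.25 to 0.775 m from the base axis. Payload 4 kg.
Tool frame: the origin (TCP) lies at the centre of the arm's flange, where the gripper is bolted on; the fingertips stand 173 mm ahead of it and the grasp point (between the pads) lies 155 mm ahead of it; x points along the fingers, y is the direction in which the jaws open and shut, and the axes are right-handed (so a half turn about x gives the same grasp; the last joint's range is limited). The gripper opens to 85 mm and grips with 20 to 120 N. Pads are 22 mm wide; open, the fingers measure 114 mm over their backs; the gripper's body (76 mm by 85 mm) begins 54 mm behind the grasp point. The pads swing forward as they close: fully open they stand 13 mm farther back than shut.
Start: joints at [1.214, 0.087, 1.371, -0, 1.684, -0.103], TCP at [0.138, 0.532, 0.405] pointing down, gripper open.
Joint ranges: [-3.1, 3.1], [-0.76, 2.03], [0.27, 2.55], [-1.08, 4.22], [0.17, 2.65], [-2.57, 2.57]. Speed limits (rad/s): [2.79, 2.79, 3.14, 3.14, 3.14, 3.14].

### API

Orientations are given as a rotation vector (axis times angle).
In Python, from station import sensors, imaging, workorder gives the robot as it stands.
- The arm moves only by the tool servo_tool, never from a script. Its argument "targets" is a list of rows, each an object of numbers: "tx", "ty", "tz": the shift along the tool's x, y, z in mm; "ax", "ay", "az": the turn, a rotation vector about the tool's x, y, z in rad; "fingers": the finger opening in mm, from 0 to 85.4. A call has 1 to 12 rows; each row is the pose to reach, as a shift and turn from the pose commanded when the call began, along the tool's axes at that moment; what a row does not reach only later rows make up. A row lasts 1/12 s, in which the tool goes at most 41.7 mm and 7.16 degrees, less where a joint would pass 70% of its speed; a pose out of reach is approached as far as the arm can. A call with a gripper value outside its range is refused whole. The fingers move at their own pace and stop on an object; the grip force is fixed at half the most. Time passes only in rows, so rows that repeat a pose let the fingers close. It gives the time, the measured TCP pose, the force and the opening at its end, in the units of the state.
- sensors.sense(): the state, without advancing time (a new reading comes with each control period).
- imaging.read_camera(name): name is "scene" or "top" or "wrist"; returns the picture (384x512x3 uint8, red, green, blue); there is no depth.
- imaging.get_calibration(name): a dict with "fx", "fy", "cx", "cy" (pixels), "k1" (the pictures are not rectified: a ray, as slopes to the right and down, at radius r is drawn at 1 + k1 r^2 times it, then the intrinsics apply), "R" (3x3) and "t" (3): a world point X has camera coordinates R X + t; the wrist camera has in their place "hand_eye" (4x4, takes a point from camera to tool coordinates, whose origin is the TCP and whose axes are the tool frame's). Camera axes: x right, y down, z forward; pixel columns grow to the right and rows downward; lengths in m; the calibration is good to about 2 mm. A picture is of the moment at which its call begins: read the wrist's pose just before it. get_calibration takes no time and is no camera call.
- workorder.job_done(): hands the job in, once; it reports no verdict.
The state is a dict: "clock": time; "q": joint angles; "joint_velocities": joint speeds; "effort": joint torques, N m; "ee_pos": TCP position; "eef_rot": TCP orientation; "contact_force": force on the tool from outside, world axes, zero at the start; "wrist_torque": the same for the moment, N m; "grip_width": opening from 0.0 (shut) to 1.0 (fully open).
Only numpy, scipy, OpenCV 4.12 (cv2) and the standard library are available. Lean on these libraries where they do the work, as an engineer would, in place of code of your own. Each camera call takes 0.05 s, during which the arm holds its last target.

### The job

Make room in the bottle rack: with a fingertip press down the release paddle on the sliding stop behind the bottles and, keeping it pressed, push the stop along its ratchet bar away from the bottles until it is fully back at the end of the bar. Then let the paddle spring up and move clear. Do not pick anything up, and leave the bottles, the jar and the ladle standing or lying where they are.

Things in the scene. Friction and masses are not known exactly. Their poses are not given: they have to be found in the camera images.
- rack: Wooden slotted bottle rack, fixed on the ledge, 560 mm long, 200 wide, two lanes, slatted sides 74 mm high. Origin: centre of its underside on the tiles. Its y axis runs lengthwise: bottles (up to 258 mm above the tiles) and tall end panel (110 mm) at the -y end, low end panel (60 mm) at +y; z up. On its middle rail a notched steel bar, notches 10 mm apart, carries the sliding stop behind the bottles.
- stop (a joint): Place of the sliding stop on its bar, m: 0 = forward (rack -y, at the bottles), 0.19 = fully back (rack +y) at the end of the bar. With the paddle up the ratchet lets it back 10 mm at most, forwards it clicks freely. Slides with about 3 N, stays where left. 130 mm long: plywood board across both lanes in front (top 112 mm above the tiles), steel saddle, release paddle, upright push rest at the rear.
- release (a joint): Angle of the sprung release paddle, rad: 0 to 0.12 = up, ratchet catches; 0.30 = fully down (about 5 to 8 N). Pawl clear from about 0.13; keep above 0.15 while the stop slides. It rocks about an axle across the bar, 30 mm forward of (rack -y) and 30 mm below the paddle's top centre: fully down, that centre sinks about 9 mm, the rear edge 16 mm.
- paddle (a point): Centre of the top of the release paddle, 84 mm above the tiles when up; moves with paddle and stop. A ribbed flat steel plate, level when up, 50 mm long (along the bar), 42 mm wide, open above and to both sides. The push rest's face stands 27 mm further back (rack +y), just behind its rear edge.
- push_rest (a point): On the push rest's front face (towards paddle and bottles), on the centre line, 100 mm above the tiles. The push rest is an upright steel plate, 46 mm wide across the rack, 10 mm thick, top 117 mm above the tiles (33 mm above the paddle). It belongs to the stop: a finger standing on the paddle pushes the stop back by bearing on this face towards rack +y.
- stop_front (a point): Middle of the front face of the stop's plywood board (the face towards the bottles), 68 mm above the tiles and 109 mm forward of the push rest's face.
- bottle_a_mid (a point): Centre, half-way up, of an upright loose glass bottle 66 mm in diameter and 235 mm tall, one of six standing in the rack's lanes. To be left standing where it is.
- bottle_b_mid (a point): Centre, half-way up, of an upright loose glass bottle 62 mm in diameter and 215 mm tall, one of six standing in the rack's lanes. To be left standing where it is.
- bottle_c_mid (a point): Centre, half-way up, of an upright loose glass bottle 66 mm in diameter and 225 mm tall, one of six standing in the rack's lanes. To be left standing where it is.
- bottle_d_mid (a point): Centre, half-way up, of an upright loose glass bottle 64 mm in diameter and 240 mm tall, one of six standing in the rack's lanes. To be left standing where it is.
- bottle_e_mid (a point): Centre, half-way up, of an upright loose glass bottle 66 mm in diameter and 220 mm tall, one of six standing in the rack's lanes. To be left standing where it is.
- bottle_f_mid (a point): Centre, half-way up, of an upright loose glass bottle 62 mm in diameter and 230 mm tall, one of six standing in the rack's lanes. To be left standing where it is.
- jar_mid (a point): Centre, half-way up, of the small glass jar, 68 mm in diameter, 85 mm tall, loose on the tiles close to the rack on the robot's side. To be left where it is.
- ladle_bowl (a point): Centre of the bowl (84 mm wide, 30 mm high) of the stainless ladle lying loose on the tiles beyond the rack, its 230 mm handle roughly alongside the rack. To be left where it is.

How it is judged:
On the way, in this order (a step that is already met when the one before it is completed fails the run):
1. the release paddle is pressed down while the stop is still where it stood (value of joint release above 0.145 rad and distance of stop_front from where it was at the start of the episode below 0.02 m), for 0.1 s.
2. the stop is pushed fully back to the end of its bar (value of joint stop above 0.183 m), for 0.1 s.
At the end, for the whole second after the job is handed in: The stop stands at rest within 10 mm of the back end of its bar (joint stop above 0.180), the release paddle has sprung up (joint release below 0.14), and all six bottles, the jar and the ladle stand or lie within 20 mm of where they began, bottles and jar upright within 0.15 rad (value of joint stop above 0.18 m and value of joint release below 0.14 rad and velocity of joint stop below 0.01 m/s and angle between each of bottle_a_mid, bottle_b_mid, bottle_c_mid, bottle_d_mid, bottle_e_mid, bottle_f_mid, jar_mid's own z axis and vertical below 0.15 rad and distance of each of bottle_a_mid, bottle_b_mid, bottle_c_mid, bottle_d_mid, bottle_e_mid, bottle_f_mid, jar_mid, ladle_bowl from where it was at the start of the episode below 0.02 m); the robot touches nothing.
It fails at once if a bottle is lifted, toppled or shoved away (height (world z) of bottle_a_mid above 0.1505 m or angle between any of bottle_a_mid, bottle_b_mid, bottle_c_mid, bottle_d_mid, bottle_e_mid, bottle_f_mid's own z axis and vertical above 0.3 rad or distance of any of bottle_a_mid, bottle_b_mid, bottle_c_mid, bottle_d_mid, bottle_e_mid, bottle_f_mid from where it was at the start of the episode above 0.03 m or height (world z) of bottle_b_mid above 0.1405 m or height (world z) of bottle_c_mid above 0.1455 m or height (world z) of bottle_d_mid above 0.153 m or height (world z) of bottle_e_mid above 0.143 m or height (world z) of bottle_f_mid above 0.148 m).
It fails at once if the jar is lifted, toppled or shoved away (height (world z) of jar_mid above 0.0575 m or angle between jar_mid's own z axis and vertical above 0.3 rad or distance of jar_mid from where it was at the start of the episode above 0.03 m).
It fails at once if the ladle is lifted or shoved away (height (world z) of ladle_bowl above 0.035 m or distance of ladle_bowl from where it was at the start of the episode above 0.03 m).
It also fails if it takes over 38 s, if anything falls off the work surface, if the arm or the gripper's body presses on something with over 40 N, if the wrist force passes 120 N, or if a joint passes its speed limit or range.

## Working session

There is one attempt and no reset: what is moved stays moved. The work goes in short steps, Python scripts to look and compute and a tool call to move; the robot and the scene stay as the last step left them, time stands still between calls to the robot, and variables do not carry over. Pictures are saved under pics/ and viewed, and the job is handed in when it is done.

Besides the shell and the picture viewer there is one more tool, called after ">>>" as name([rows], argument=value, ...), one row to a line, values as JSON. servo_tool: Moves the arm, as the interface text tells. Its arguments: {"type":"object","properties":{"targets":{"type":"array","items":{"type":"object","properties":{"tx":{"type":"number"},"ty":{"type":"number"},"tz":{"type":"number"},"ax":{"type":"number"},"ay":{"type":"number"},"az":{"type":"number"},"fingers":{"type":"number"}}}}},"required":["targets"]}

```bash
ls; mkdir -p pics
python3 - <<'E'
from station import sensors, imaging
import cv2
print(sensors.sense())
for n in ["scene","top","wrist"]:
    im=imaging.read_camera(n); cv2.imwrite(f"pics/{n}0.png",im[:,:,::-1]); print(n,imaging.get_calibration(n))
E
```

```text
pics
{'clock': 0.0, 'q': array([ 1.21390880e+00,  8.79768070e-02,  1.37230864e+00,  2.23400285e-07,
        1.68357788e+00, -1.03109364e-01]), 'joint_velocities': array([-6.91912194e-04, -8.41039263e-04,  2.49479901e-04, -1.73416988e-03,
        4.72755535e-04,  1.03780000e-05]), 'effort': array([ 5.54528160e-04, -3.51863158e+01, -3.13278186e+01,  9.38977178e-05,
        1.06543332e-02,  2.41213922e-05]), 'ee_pos': array([0.13805346, 0.53227272, 0.40349916]), 'eef_rot': array([ 0.197494  ,  1.56211749, -0.20097466]), 'contact_force': array([ 0.07518289, -0.08533745,  0.52140331]), 'wrist_torque': array([-0.02435374, -0.00147018, -0.03196161]), 'grip_width': 1.002166896604325}
scene {'fx': 461.23507487785895, 'fy': 461.23507487785895, 'cx': 249.54710019645222, 'cy': 192.11110714364773, 'k1': -0.17738696045113128, 'R': array([[ 0.84584482,  0.53341846, -0.00336068],
       [ 0.45524179, -0.72513468, -0.51665715],
       [-0.2780314 ,  0.43548185, -0.85618579]]), 't': array([-0.48235368, -0.24896255,  1.15111055])}
top {'fx': 482.3088646155886, 'fy': 482.3088646155886, 'cx': 256.46834759987144, 'cy': 184.38803954268167, 'k1': -0.11159190540925405, 'R': array([[-0.019318  , -0.99980012,  0.00515167],
       [-0.98655347,  0.01822515, -0.16241951],
       [ 0.16229315, -0.00822002, -0.98670835]]), 't': array([-0.05393952,  0.61596161,  0.96503171])}
wrist {'fx': 270.38940068504866, 'fy': 270.38940068504866, 'cx': 256.6846935397904, 'cy': 190.34378576444897, 'k1': -0.031203703086726313, 'hand_eye': array([[-3.87448911e-04, -3.28512836e-01,  9.44499427e-01,
         3.03172030e-02],
       [ 9.99999679e-01, -7.90202492e-04,  1.35370251e-04,
         1.48900903e-05],
       [ 7.01874935e-04,  9.44499175e-01,  3.28513036e-01,
        -8.48300392e-02],
       [ 0.00000000e+00,  0.00000000e+00,  0.00000000e+00,
         1.00000000e+00]])}
```

View pics/scene0.png

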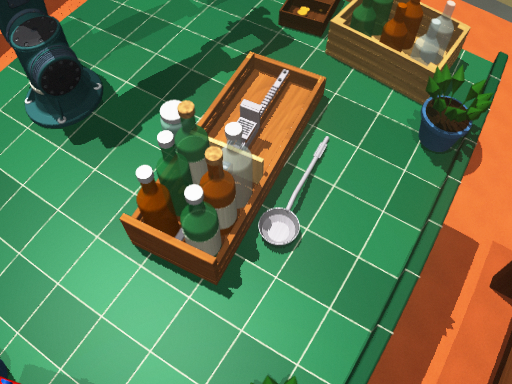

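View pics/top0.png

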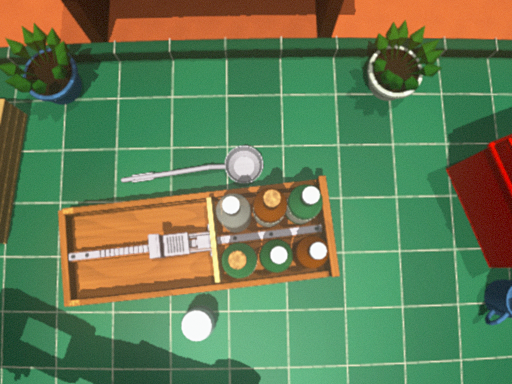

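View pics/wrist0.png

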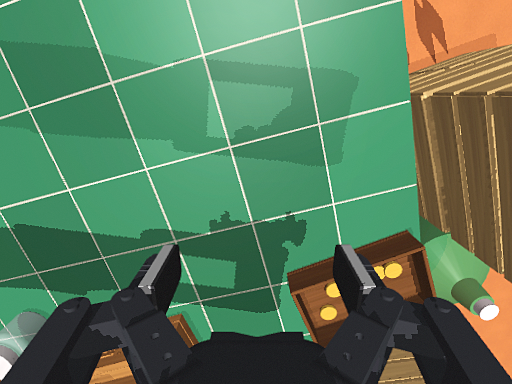

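The scene and top pictures show the rack lengthwise along world y. The bottles are at -y (top picture, right), the stop is at about (180,243), and the bar ends at about (70,257). The jar is at (197,325) and the ladle bowl at (244,163). Next I'll enlarge the stop.

```bash
cat > h.py <<'E'
import numpy as np, cv2
from station import sensors, imaging
from scipy.spatial.transform import Rotation as Rn
def ray(n,u,v,T=None):
    c=imaging.get_calibration(n)
    K=np.array([[c['fx'],0,c['cx']],[0,c['fy'],c['cy']],[0,0,1]])
    p=cv2.undistortPoints(np.array([[[u,v]]],float),K,np.array([c['k1'],0,0,0,0.]))[0,0]
    d=np.array([p[0],p[1],1.])
    if n=='wrist':
        H=c['hand_eye']; R=T[:3,:3]@H[:3,:3]; o=T[:3,:3]@H[:3,3]+T[:3,3]
        return o,R@d
    R=c['R'];return -R.T@c['t'],R.T@d
def onz(n,u,v,z,T=None):
    o,d=ray(n,u,v,T); return o+d*(z-o[2])/d[2]
def proj(n,X):
    c=imaging.get_calibration(n); K=np.array([[c['fx'],0,c['cx']],[0,c['fy'],c['cy']],[0,0,1]])
    return cv2.projectPoints(np.array([X],float),cv2.Rodrigues(c['R'])[0],c['t'],K,np.array([c['k1'],0,0,0,0.]))[0].ravel()
E
python3 - <<'E'
import cv2
a=cv2.imread('pics/top0.png')[175:310,55:225]; cv2.imwrite('pics/topz.png',cv2.resize(a,None,fx=4.4,fy=4.4,interpolation=cv2.INTER_CUBIC))
a=cv2.imread('pics/scene0.png')[55:190,180:330]; cv2.imwrite('pics/scz.png',cv2.resize(a,None,fx=4.4,fy=4.4,interpolation=cv2.INTER_CUBIC))
E
```

```text
(no output)
```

View pics/topz.png

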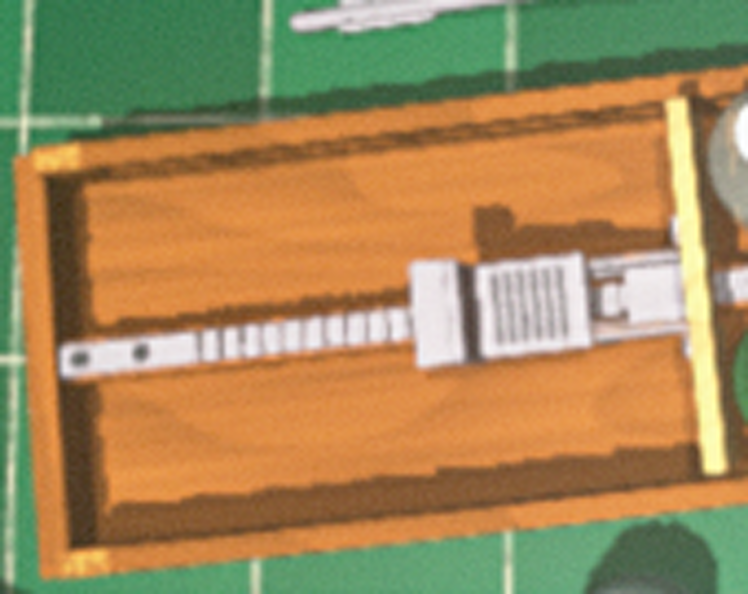

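View pics/scz.png

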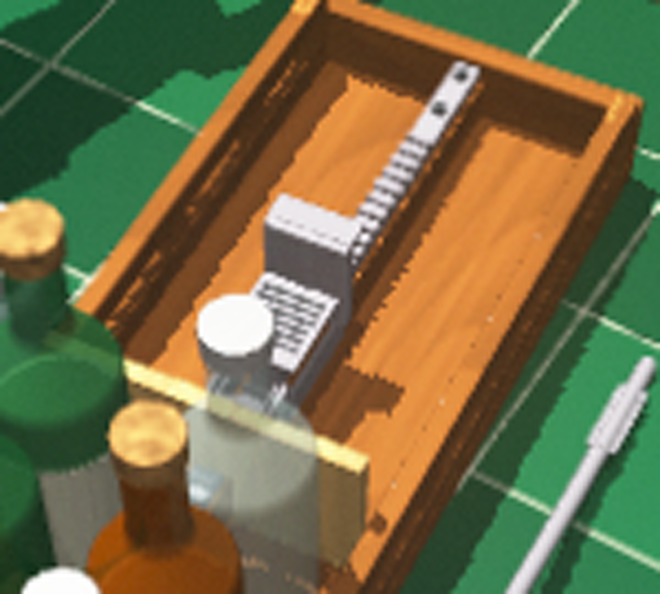

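The enlarged top view shows the ribbed paddle, with zoom corners at (478,268), (580,255), (590,343) and (480,357). The push rest's top is at x 410–467, y 260–368. Nothing blocks the space above either one.

Run:
```python
from h import *
def z2(p): return (p[0]+.5)/4.4-.5+55,(p[1]+.5)/4.4-.5+175
def P(l,z): 
    o=[onz('top',*z2(p),z) for p in l]
    for q in o: print(q.round(4))
    return np.mean(o,0)
print('paddle'); pc=P([(478,268),(580,255),(590,343),(482,356)],.084); print(pc)
print('rest top'); rc=P([(411,262),(457,260),(467,361),(418,368)],.117); print(rc)
print('board top'); b=P([(666,98),(690,98),(727,472),(703,474)],.112);print(b)
print('low panel outer top corners');a=P([(17,160),(44,578)],.06)
print('low panel inner corners along y far');P([(660,70),(690,490)],.074)
print('bar end');P([(62,362)],.05)
d=rc-pc; print('yaw',np.arctan2(-d[0],d[1]), 'board axis',)
print('pred scene', proj('scene',pc),proj('scene',rc))
s=sensors.sense(); print(Rn.from_rotvec(s['eef_rot']).as_matrix().round(3))
for f in [(197,325)]: print('jar',onz('top',*f,.085))
```

```text
paddle
[0.5087 0.124  0.084 ]
[0.5139 0.0772 0.084 ]
[0.4739 0.0726 0.084 ]
[0.4687 0.1219 0.084 ]
[0.49130828 0.09891652 0.084     ]
rest top
[0.5098 0.1477 0.117 ]
[0.5103 0.1272 0.117 ]
[0.466  0.1224 0.117 ]
[0.4632 0.1441 0.117 ]
[0.48732215 0.13532073 0.117     ]
board top
[0.5816 0.0348 0.112 ]
[0.5814 0.0241 0.112 ]
[0.4162 0.009  0.112 ]
[0.4155 0.0195 0.112 ]
[0.49866592 0.02185262 0.112     ]
low panel outer top corners
[0.5643 0.3521 0.06  ]
[0.368  0.3326 0.06  ]
low panel inner corners along y far
[0.6002 0.0413 0.074 ]
[0.407  0.0286 0.074 ]
bar end
[0.4684 0.3303 0.05  ]
yaw 0.10906190567856193 board axis
pred scene [242.87917148 126.63922803] [250.31588304 104.77936188]
[[-0.001  0.251  0.968]
 [-0.002  0.968 -0.251]
 [-1.    -0.002 -0.   ]]
jar [0.33203236 0.05666256 0.085     ]
```

The measurements agree across views to about 2 mm. The rack's yaw is about +0.097 rad, the paddle centre is at (0.491, 0.099), and the rest face is at about y 0.126. I'll move over the paddle with the jaws shut and aligned along the bar.

>>> servo_tool([
  {"ty": -10, "tz": 14, "fingers": 0},
  {"ty": -28, "tz": 39, "fingers": 0},
  {"ty": -48, "tz": 66, "fingers": 0},
  {"ty": -69, "tz": 95, "fingers": 0},
  {"ty": -90, "tz": 124, "fingers": 0},
  {"ty": -111, "tz": 154, "fingers": 0},
  {"ty": -133, "tz": 184, "fingers": 0},
  {"ty": -154, "tz": 213, "fingers": 0},
  {"ty": -175, "tz": 242, "fingers": 0},
  {"ty": -196, "tz": 271, "fingers": 0},
  {"ty": -210, "tz": 291, "fingers": 0},
  {"ty": -216, "tz": 299, "fingers": 0},
])

```text
schema error: expected keys tx, ty, tz, ax, ay, az, fingers
```

>>> servo_tool([
  {"ty": -5, "tz": 7, "ax": -0.03, "fingers": 0},
  {"ty": -15, "tz": 21, "ax": -0.08, "fingers": 0},
  {"ty": -28, "tz": 39, "ax": -0.13, "fingers": 0},
  {"ty": -43, "tz": 59, "ax": -0.18, "fingers": 0},
  {"ty": -58, "tz": 80, "ax": -0.23, "fingers": 0},
  {"ty": -73, "tz": 101, "ax": -0.28, "fingers": 0},
  {"ty": -88, "tz": 121, "ax": -0.32, "fingers": 0},
  {"ty": -100, "tz": 139, "ax": -0.34, "fingers": 0},
  {"ty": -106, "tz": 147, "ax": -0.35, "fingers": 0},
  {"ty": -108, "tz": 149, "ax": -0.351, "fingers": 0},
  {"ty": -108, "tz": 149, "ax": -0.351, "fingers": 0},
  {"ty": -108, "tz": 149, "ax": -0.351, "fingers": 0},
])

```text
schema error: expected keys tx, ty, tz, ax, ay, az, fingers
```

Run:
```python
from h import *
for n in ["scene","top","wrist"]:
    im=imaging.read_camera(n); cv2.imwrite(f"pics/{n}1.png",im[:,:,::-1])
s=sensors.sense(); M=Rn.from_rotvec(s['eef_rot']).as_matrix(); print(s['clock'],s['ee_pos'],s['contact_force'],s['grip_width'],s['q']); print(M.round(3))
```

```text
0.3 [0.13808297 0.53236429 0.40431668] [ 0.80071085 -0.1325991  -0.45488363] 0.9984391691756324 [ 1.21391472e+00  8.75042370e-02  1.37120749e+00  7.56025210e-06
  1.68358171e+00 -1.03079038e-01]
[[-0.     0.251  0.968]
 [-0.001  0.968 -0.251]
 [-1.    -0.001 -0.   ]]
```

View pics/wrist1.png

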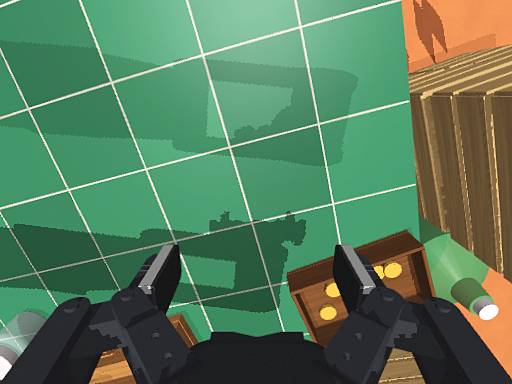

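View pics/scene1.png

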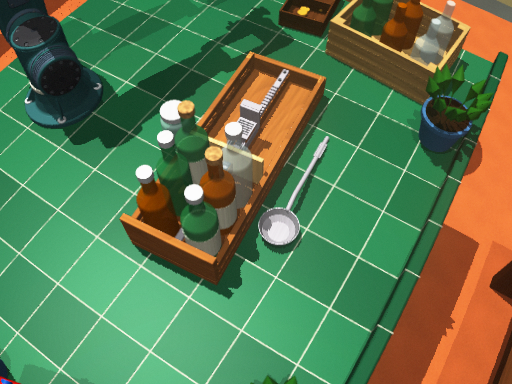

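Both moves were refused because every row needs all seven keys, so nothing moved. I'll send the first one again in full.

>>> servo_tool([
  {"tx": 0, "ty": -10, "tz": 14, "ax": 0, "ay": 0, "az": 0, "fingers": 0},
  {"tx": 0, "ty": -28, "tz": 39, "ax": 0, "ay": 0, "az": 0, "fingers": 0},
  {"tx": 0, "ty": -48, "tz": 66, "ax": 0, "ay": 0, "az": 0, "fingers": 0},
  {"tx": 0, "ty": -69, "tz": 95, "ax": 0, "ay": 0, "az": 0, "fingers": 0},
  {"tx": 0, "ty": -90, "tz": 124, "ax": 0, "ay": 0, "az": 0, "fingers": 0},
  {"tx": 0, "ty": -111, "tz": 154, "ax": 0, "ay": 0, "az": 0, "fingers": 0},
  {"tx": 0, "ty": -133, "tz": 184, "ax": 0, "ay": 0, "az": 0, "fingers": 0},
  {"tx": 0, "ty": -154, "tz": 213, "ax": 0, "ay": 0, "az": 0, "fingers": 0},
  {"tx": 0, "ty": -175, "tz": 242, "ax": 0, "ay": 0, "az": 0, "fingers": 0},
  {"tx": 0, "ty": -196, "tz": 271, "ax": 0, "ay": 0, "az": 0, "fingers": 0},
  {"tx": 0, "ty": -210, "tz": 291, "ax": 0, "ay": 0, "az": 0, "fingers": 0},
  {"tx": 0, "ty": -216, "tz": 299, "ax": 0, "ay": 0, "az": 0, "fingers": 0},
])

```text
clock: 1.3
ee_pos: [0.3749, 0.2459, 0.4047]
eef_rot: [0.202, 1.56, -0.203]
contact_force: [0.1, 0.3, -0.6]
grip_width: 0.001
```

>>> servo_tool([
  {"tx": 0, "ty": -5, "tz": 7, "ax": -0.03, "ay": 0, "az": 0, "fingers": 0},
  {"tx": 0, "ty": -15, "tz": 21, "ax": -0.08, "ay": 0, "az": 0, "fingers": 0},
  {"tx": 0, "ty": -28, "tz": 39, "ax": -0.13, "ay": 0, "az": 0, "fingers": 0},
  {"tx": 0, "ty": -43, "tz": 59, "ax": -0.18, "ay": 0, "az": 0, "fingers": 0},
  {"tx": 0, "ty": -58, "tz": 80, "ax": -0.23, "ay": 0, "az": 0, "fingers": 0},
  {"tx": 0, "ty": -73, "tz": 101, "ax": -0.28, "ay": 0, "az": 0, "fingers": 0},
  {"tx": 0, "ty": -88, "tz": 121, "ax": -0.32, "ay": 0, "az": 0, "fingers": 0},
  {"tx": 0, "ty": -100, "tz": 139, "ax": -0.34, "ay": 0, "az": 0, "fingers": 0},
  {"tx": 0, "ty": -106, "tz": 147, "ax": -0.35, "ay": 0, "az": 0, "fingers": 0},
  {"tx": 0, "ty": -108, "tz": 149, "ax": -0.351, "ay": 0, "az": 0, "fingers": 0},
  {"tx": 0, "ty": -108, "tz": 149, "ax": -0.351, "ay": 0, "az": 0, "fingers": 0},
  {"tx": 0, "ty": -108, "tz": 149, "ax": -0.351, "ay": 0, "az": 0, "fingers": 0},
])

```text
clock: 2.3
ee_pos: [0.49, 0.107, 0.4047]
eef_rot: [-0.076, 1.57, 0.077]
contact_force: [0.3, 0.6, -0.8]
grip_width: 0.001
```

Run:
```python
from h import *
for n in ["scene","top","wrist"]:
    im=imaging.read_camera(n); cv2.imwrite(f"pics/{n}2.png",im[:,:,::-1])
s=sensors.sense(); M=Rn.from_rotvec(s['eef_rot']).as_matrix(); print(s['clock'],s['ee_pos'],s['contact_force'],s['grip_width'],s['q']); print(M.round(3))
```

```text
2.45 [0.48986611 0.10712117 0.40485374] [-0.58255651  0.16370648  0.18791219] -0.00025564099074950984 [ 1.02044329e-01 -2.14322219e-02  1.48226590e+00  4.15838370e-04
  1.68062651e+00 -1.56724774e+00]
[[ 0.    -0.098  0.995]
 [ 0.     0.995  0.098]
 [-1.     0.     0.   ]]
```

View pics/wrist2.png

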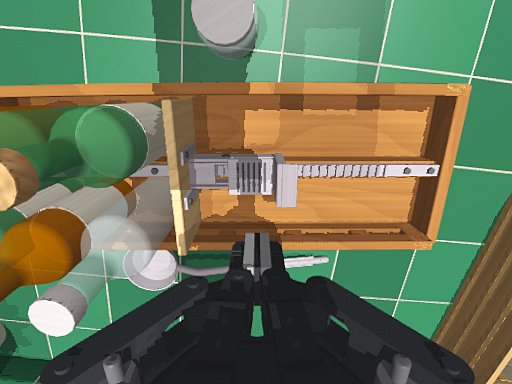

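View pics/scene2.png

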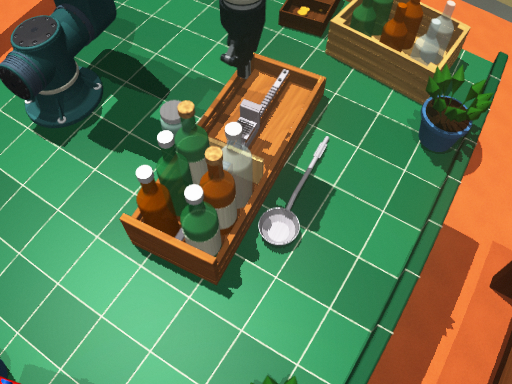

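The wrist view shows the ribbed paddle at about x 230–273, y 155–193, and the push rest at 275–297. The shut fingertips are at about (257,237). The tool axes now match the rack: ty runs along rack +y. I'll check the paddle position with the wrist camera.

Run:
```python
from h import *
s=sensors.sense(); T=np.eye(4); T[:3,:3]=Rn.from_rotvec(s['eef_rot']).as_matrix(); T[:3,3]=s['ee_pos']
for n,u,v,z in [('padL',230,174,.084),('padC',251,174,.084),('padR',273,174,.084),('restfrontTop',275,181,.117),('restbackTop',296,181,.117),('restT',285,154,.117),('restB',287,208,.117),('bar end',438,170,.05)]:
    print(n,onz('wrist',u,v,z,T).round(4))
a=cv2.imread('pics/wrist2.png')[130:280,170:320]; cv2.imwrite('pics/w2z.png',cv2.resize(a,None,fx=4,fy=4,interpolation=cv2.INTER_CUBIC))
```

```text
padL [0.4898 0.0774 0.084 ]
padC [0.4875 0.1007 0.084 ]
padR [0.4851 0.1251 0.084 ]
restfrontTop [0.4831 0.125  0.117 ]
restbackTop [0.481  0.1458 0.117 ]
restT [0.4551 0.1313 0.117 ]
restB [0.5108 0.1408 0.117 ]
bar end [0.4687 0.3343 0.05  ]
```

View pics/w2z.png

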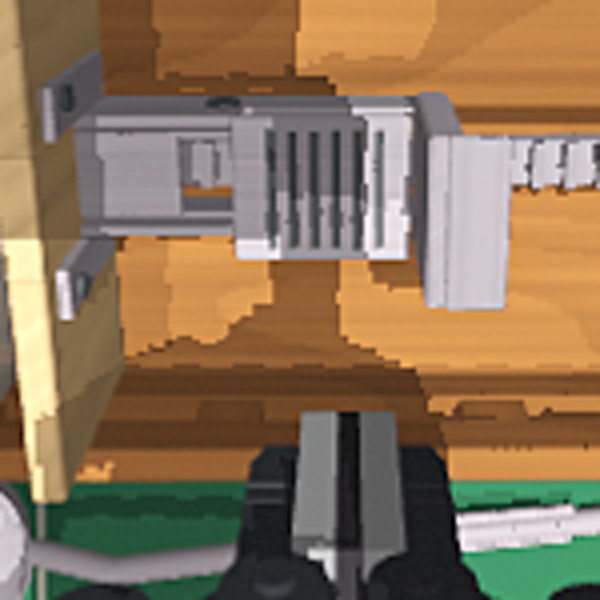

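Both views put the paddle centre at about (0.489, 0.100). The fingertips are about 14 mm wide along the bar, widening to about 28 mm from roughly 17 mm above the tip. That leaves about 4 mm to the rest. I'll descend to about 13 mm above the paddle.

>>> servo_tool([
  {"tx": 6, "ty": 0, "tz": 0, "ax": 0, "ay": 0, "az": 0, "fingers": 0},
  {"tx": 18, "ty": 0, "tz": 0, "ax": 0, "ay": 0, "az": 0, "fingers": 0},
  {"tx": 34, "ty": 0, "tz": 0, "ax": 0, "ay": 0, "az": 0, "fingers": 0},
  {"tx": 50, "ty": 0, "tz": 0, "ax": 0, "ay": 0, "az": 0, "fingers": 0},
  {"tx": 66, "ty": 0, "tz": 0, "ax": 0, "ay": 0, "az": 0, "fingers": 0},
  {"tx": 82, "ty": 0, "tz": 0, "ax": 0, "ay": 0, "az": 0, "fingers": 0},
  {"tx": 98, "ty": 0, "tz": 0, "ax": 0, "ay": 0, "az": 0, "fingers": 0},
  {"tx": 112, "ty": 0, "tz": 0, "ax": 0, "ay": 0, "az": 0, "fingers": 0},
  {"tx": 124, "ty": 0, "tz": 0, "ax": 0, "ay": 0, "az": 0, "fingers": 0},
  {"tx": 132, "ty": 0, "tz": 0, "ax": 0, "ay": 0, "az": 0, "fingers": 0},
  {"tx": 135, "ty": 0, "tz": 0, "ax": 0, "ay": 0, "az": 0, "fingers": 0},
  {"tx": 135, "ty": 0, "tz": 0, "ax": 0, "ay": 0, "az": 0, "fingers": 0},
])

```text
clock: 3.45
ee_pos: [0.4901, 0.1063, 0.2687]
eef_rot: [-0.076, 1.571, 0.076]
contact_force: [0.5, -0.1, 0.2]
grip_width: 0.0
```

Run:
```python
from h import *
w=imaging.read_camera('wrist')[:,:,::-1]; cv2.imwrite('pics/w3.png',w); cv2.imwrite('pics/w3z.png',cv2.resize(w[130:290,160:360],None,fx=3.6,fy=3.6,interpolation=cv2.INTER_CUBIC))
s=sensors.sense(); print(s['clock'],s['ee_pos'],s['contact_force'])
```

```text
3.5 [0.49043544 0.10633598 0.26969617] [ 0.86934361 -0.40269161 -0.14347481]
```

View pics/w3z.png

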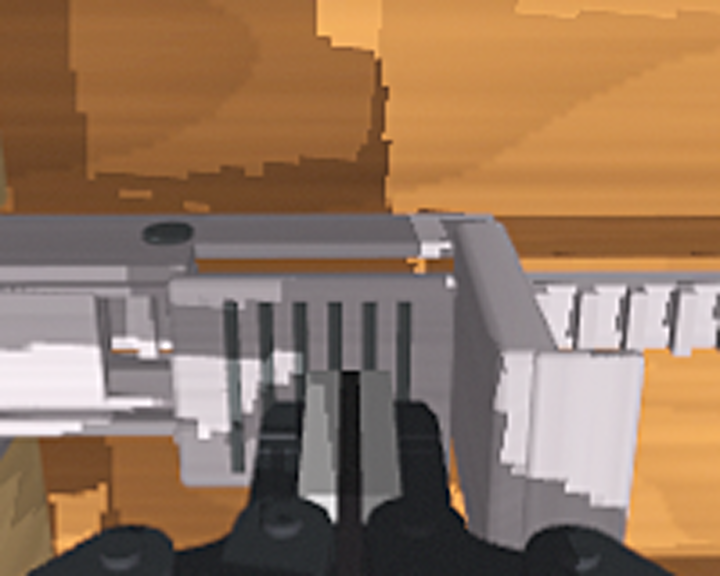

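The wrist picture shows the tips over the rear half of the paddle, at zoom (350,375). The rest face is at about x 455, clear to the right. Next I'll go down slowly onto the paddle.

>>> servo_tool([
  {"tx": 4, "ty": 0, "tz": 0, "ax": 0, "ay": 0, "az": 0, "fingers": 0},
  {"tx": 8, "ty": 0, "tz": 0, "ax": 0, "ay": 0, "az": 0, "fingers": 0},
  {"tx": 11, "ty": 0, "tz": 0, "ax": 0, "ay": 0, "az": 0, "fingers": 0},
  {"tx": 13, "ty": 0, "tz": 0, "ax": 0, "ay": 0, "az": 0, "fingers": 0},
  {"tx": 15, "ty": 0, "tz": 0, "ax": 0, "ay": 0, "az": 0, "fingers": 0},
  {"tx": 15, "ty": 0, "tz": 0, "ax": 0, "ay": 0, "az": 0, "fingers": 0},
])

```text
clock: 4.0
ee_pos: [0.4904, 0.1067, 0.2554]
eef_rot: [-0.075, 1.569, 0.078]
contact_force: [-1.7, 1.5, 4.9]
grip_width: 0.006
```

>>> servo_tool([
  {"tx": 2, "ty": 0, "tz": 0, "ax": 0, "ay": 0, "az": 0, "fingers": 0},
  {"tx": 4, "ty": 0, "tz": 0, "ax": 0, "ay": 0, "az": 0, "fingers": 0},
  {"tx": 6, "ty": 0, "tz": 0, "ax": 0, "ay": 0, "az": 0, "fingers": 0},
  {"tx": 6, "ty": 0, "tz": 0, "ax": 0, "ay": 0, "az": 0, "fingers": 0},
])

```text
clock: 4.33
ee_pos: [0.4902, 0.1085, 0.2509]
eef_rot: [-0.071, 1.568, 0.083]
contact_force: [-5.7, 8.8, 10.2]
grip_width: -0.0
```

Run:
```python
from h import *
w=imaging.read_camera('wrist')[:,:,::-1]; cv2.imwrite('pics/w4.png',w); cv2.imwrite('pics/w4z.png',cv2.resize(w[130:290,160:360],None,fx=3.6,fy=3.6,interpolation=cv2.INTER_CUBIC))
s=sensors.sense(); print(s['clock'],s['ee_pos'],s['contact_force'])
```

```text
4.3833 [0.49022743 0.10853068 0.25098506] [-5.35749712  8.41929554 10.40226099]
```

View pics/w4z.png

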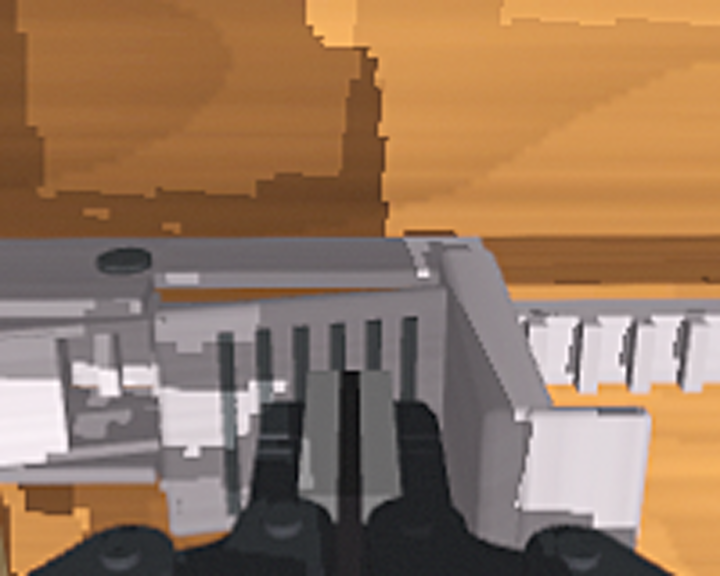

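The paddle is visibly tilted, with its ribs slanting about zoom (350,370), and the stop hasn't moved. The sink is about 6 mm at 10 N. I'll press 2 mm more and start pushing back gently.

>>> servo_tool([
  {"tx": 1, "ty": 0, "tz": 0, "ax": 0, "ay": 0, "az": 0, "fingers": 0},
  {"tx": 2, "ty": 0, "tz": 0, "ax": 0, "ay": 0, "az": 0, "fingers": 0},
  {"tx": 2, "ty": 0, "tz": 0, "ax": 0, "ay": 0, "az": 0, "fingers": 0},
  {"tx": 2, "ty": 2, "tz": 0, "ax": 0, "ay": 0, "az": 0, "fingers": 0},
  {"tx": 2, "ty": 4, "tz": 0, "ax": 0, "ay": 0, "az": 0, "fingers": 0},
  {"tx": 2, "ty": 7, "tz": 0, "ax": 0, "ay": 0, "az": 0, "fingers": 0},
  {"tx": 2, "ty": 10, "tz": 0, "ax": 0, "ay": 0, "az": 0, "fingers": 0},
  {"tx": 2, "ty": 13, "tz": 0, "ax": 0, "ay": 0, "az": 0, "fingers": 0},
  {"tx": 2, "ty": 16, "tz": 0, "ax": 0, "ay": 0, "az": 0, "fingers": 0},
  {"tx": 2, "ty": 20, "tz": 0, "ax": 0, "ay": 0, "az": 0, "fingers": 0},
])

```text
clock: 5.22
ee_pos: [0.4886, 0.1257, 0.2503]
eef_rot: [-0.077, 1.568, 0.075]
contact_force: [-7.1, -4.0, 16.5]
grip_width: -0.001
```

Run:
```python
from h import *
w=imaging.read_camera('wrist')[:,:,::-1]; cv2.imwrite('pics/w5.png',w); cv2.imwrite('pics/w5z.png',cv2.resize(w[130:290,160:360],None,fx=3.6,fy=3.6,interpolation=cv2.INTER_CUBIC))
s=sensors.sense(); print(s['clock'],s['ee_pos'],s['contact_force'])
```

```text
5.2667 [0.4885133  0.12640379 0.25033522] [-6.52263563 -1.94402571 16.23318977]
```

View pics/w5z.png

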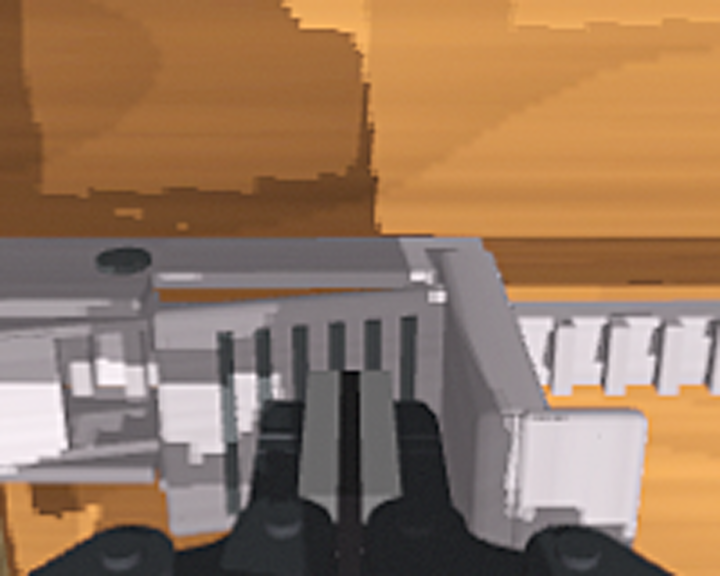

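The stop is travelling with the finger: the tool has moved about 18 mm and the relative picture hasn't changed. That is more than the 10 mm the ratchet would allow, so it is released. I'll press 1 mm deeper and keep pushing.

>>> servo_tool([
  {"tx": 1, "ty": 4, "tz": 0, "ax": 0, "ay": 0, "az": 0, "fingers": 0},
  {"tx": 1, "ty": 9, "tz": 0, "ax": 0, "ay": 0, "az": 0, "fingers": 0},
  {"tx": 1, "ty": 15, "tz": 0, "ax": 0, "ay": 0, "az": 0, "fingers": 0},
  {"tx": 1, "ty": 22, "tz": 0, "ax": 0, "ay": 0, "az": 0, "fingers": 0},
  {"tx": 1, "ty": 29, "tz": 0, "ax": 0, "ay": 0, "az": 0, "fingers": 0},
  {"tx": 1, "ty": 36, "tz": 0, "ax": 0, "ay": 0, "az": 0, "fingers": 0},
  {"tx": 1, "ty": 43, "tz": 0, "ax": 0, "ay": 0, "az": 0, "fingers": 0},
  {"tx": 1, "ty": 50, "tz": 0, "ax": 0, "ay": 0, "az": 0, "fingers": 0},
  {"tx": 1, "ty": 57, "tz": 0, "ax": 0, "ay": 0, "az": 0, "fingers": 0},
  {"tx": 1, "ty": 64, "tz": 0, "ax": 0, "ay": 0, "az": 0, "fingers": 0},
  {"tx": 1, "ty": 70, "tz": 0, "ax": 0, "ay": 0, "az": 0, "fingers": 0},
  {"tx": 1, "ty": 74, "tz": 0, "ax": 0, "ay": 0, "az": 0, "fingers": 0},
])

```text
clock: 6.27
ee_pos: [0.4812, 0.2002, 0.2502]
eef_rot: [-0.076, 1.568, 0.077]
contact_force: [-9.3, -4.1, 20.4]
grip_width: -0.001
```

Run:
```python
from h import *
w=imaging.read_camera('wrist')[:,:,::-1]; cv2.imwrite('pics/w6.png',w)
s=sensors.sense(); print(s['clock'],s['ee_pos'],s['contact_force'])
```

```text
6.3167 [0.48111883 0.20075385 0.25020166] [-9.54151009 -2.50228853 18.88768195]
```

View pics/w6.png

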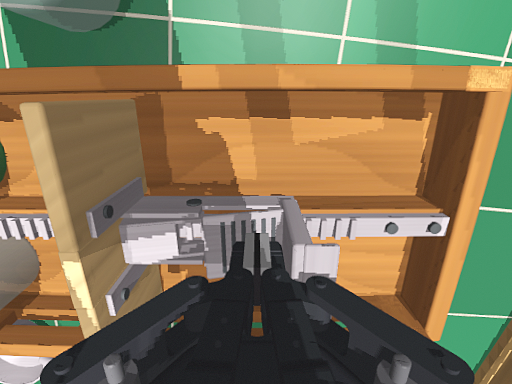

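The stop has moved about 92 mm, with the paddle still tilted under the tips at about (255,240). The bar end is at about (447,225). I'll keep pushing.

>>> servo_tool([
  {"tx": 0, "ty": 4, "tz": 0, "ax": 0, "ay": 0, "az": 0, "fingers": 0},
  {"tx": 0, "ty": 9, "tz": 0, "ax": 0, "ay": 0, "az": 0, "fingers": 0},
  {"tx": 0, "ty": 15, "tz": 0, "ax": 0, "ay": 0, "az": 0, "fingers": 0},
  {"tx": 0, "ty": 22, "tz": 0, "ax": 0, "ay": 0, "az": 0, "fingers": 0},
  {"tx": 0, "ty": 29, "tz": 0, "ax": 0, "ay": 0, "az": 0, "fingers": 0},
  {"tx": 0, "ty": 36, "tz": 0, "ax": 0, "ay": 0, "az": 0, "fingers": 0},
  {"tx": 0, "ty": 43, "tz": 0, "ax": 0, "ay": 0, "az": 0, "fingers": 0},
  {"tx": 0, "ty": 50, "tz": 0, "ax": 0, "ay": 0, "az": 0, "fingers": 0},
  {"tx": 0, "ty": 56, "tz": 0, "ax": 0, "ay": 0, "az": 0, "fingers": 0},
  {"tx": 0, "ty": 61, "tz": 0, "ax": 0, "ay": 0, "az": 0, "fingers": 0},
  {"tx": 0, "ty": 65, "tz": 0, "ax": 0, "ay": 0, "az": 0, "fingers": 0},
  {"tx": 0, "ty": 69, "tz": 0, "ax": 0, "ay": 0, "az": 0, "fingers": 0},
])

```text
clock: 7.32
ee_pos: [0.4743, 0.2689, 0.2502]
eef_rot: [-0.076, 1.568, 0.077]
contact_force: [-8.5, -4.7, 18.5]
grip_width: 0.001
```

Total travel is about 161 mm. I'll move slower for the last stretch.

>>> servo_tool([
  {"tx": 0, "ty": 2, "tz": 0, "ax": 0, "ay": 0, "az": 0, "fingers": 0},
  {"tx": 0, "ty": 4, "tz": 0, "ax": 0, "ay": 0, "az": 0, "fingers": 0},
  {"tx": 0, "ty": 6, "tz": 0, "ax": 0, "ay": 0, "az": 0, "fingers": 0},
  {"tx": 0, "ty": 8, "tz": 0, "ax": 0, "ay": 0, "az": 0, "fingers": 0},
  {"tx": 0, "ty": 10, "tz": 0, "ax": 0, "ay": 0, "az": 0, "fingers": 0},
  {"tx": 0, "ty": 12, "tz": 0, "ax": 0, "ay": 0, "az": 0, "fingers": 0},
  {"tx": 0, "ty": 14, "tz": 0, "ax": 0, "ay": 0, "az": 0, "fingers": 0},
  {"tx": 0, "ty": 16, "tz": 0, "ax": 0, "ay": 0, "az": 0, "fingers": 0},
])

```text
clock: 7.98
ee_pos: [0.4728, 0.2847, 0.2502]
eef_rot: [-0.075, 1.568, 0.078]
contact_force: [-8.6, -4.1, 18.7]
grip_width: -0.001
```

Run:
```python
from h import *
w=imaging.read_camera('wrist')[:,:,::-1]; cv2.imwrite('pics/w7.png',w)
s=sensors.sense(); print(s['clock'],s['ee_pos'],s['contact_force'])
```

```text
8.0333 [0.47271411 0.28505468 0.25022023] [-8.48974609 -2.10753766 18.99444271]
```

View pics/w7.png

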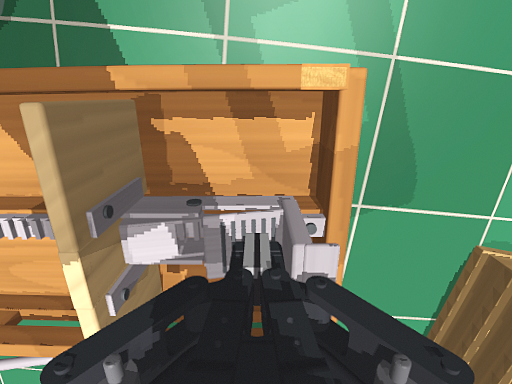

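>>> servo_tool([
  {"tx": 0, "ty": 1, "tz": 0, "ax": 0, "ay": 0, "az": 0, "fingers": 0},
  {"tx": 0, "ty": 3, "tz": 0, "ax": 0, "ay": 0, "az": 0, "fingers": 0},
  {"tx": 0, "ty": 5, "tz": 0, "ax": 0, "ay": 0, "az": 0, "fingers": 0},
  {"tx": 0, "ty": 7, "tz": 0, "ax": 0, "ay": 0, "az": 0, "fingers": 0},
  {"tx": 0, "ty": 9, "tz": 0, "ax": 0, "ay": 0, "az": 0, "fingers": 0},
  {"tx": 0, "ty": 10, "tz": 0, "ax": 0, "ay": 0, "az": 0, "fingers": 0},
])

```text
clock: 8.53
ee_pos: [0.4718, 0.2948, 0.2502]
eef_rot: [-0.075, 1.568, 0.078]
contact_force: [-8.7, -2.6, 18.1]
grip_width: 0.002
```

>>> servo_tool([
  {"tx": 0, "ty": 2, "tz": 0, "ax": 0, "ay": 0, "az": 0, "fingers": 0},
  {"tx": 0, "ty": 4, "tz": 0, "ax": 0, "ay": 0, "az": 0, "fingers": 0},
  {"tx": 0, "ty": 6, "tz": 0, "ax": 0, "ay": 0, "az": 0, "fingers": 0},
  {"tx": 0, "ty": 7, "tz": 0, "ax": 0, "ay": 0, "az": 0, "fingers": 0},
])

```text
clock: 8.87
ee_pos: [0.4713, 0.3002, 0.2502]
eef_rot: [-0.079, 1.569, 0.073]
contact_force: [-8.8, -13.6, 20.6]
grip_width: -0.003
```

Run:
```python
from h import *
w=imaging.read_camera('wrist')[:,:,::-1]; cv2.imwrite('pics/w8.png',w)
s=sensors.sense(); print(s['clock'],s['ee_pos'],s['contact_force'])
```

```text
8.9167 [0.47134003 0.30011714 0.25021799] [ -9.12910808 -11.11191303  20.74331957]
```

View pics/w8.png

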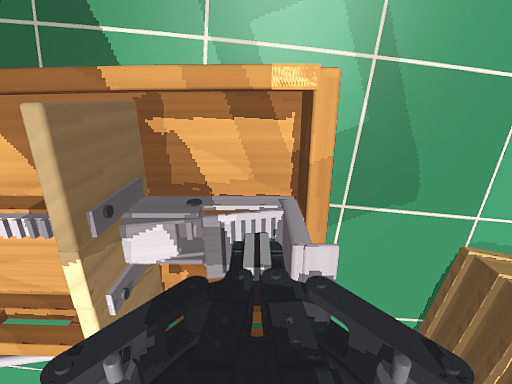

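The y force jumped to about -12 N after about 192 mm of travel, so the stop has reached the end of the bar. I'll push 4 mm more to confirm and hold.

>>> servo_tool([
  {"tx": 0, "ty": 2, "tz": 0, "ax": 0, "ay": 0, "az": 0, "fingers": 0},
  {"tx": 0, "ty": 4, "tz": 0, "ax": 0, "ay": 0, "az": 0, "fingers": 0},
  {"tx": 0, "ty": 4, "tz": 0, "ax": 0, "ay": 0, "az": 0, "fingers": 0},
  {"tx": 0, "ty": 4, "tz": 0, "ax": 0, "ay": 0, "az": 0, "fingers": 0},
])

```text
clock: 9.25
ee_pos: [0.4714, 0.3015, 0.2502]
eef_rot: [-0.084, 1.569, 0.066]
contact_force: [-9.3, -20.2, 22.7]
grip_width: -0.003
```

The stop is firmly at the end. I'll lift straight up.

>>> servo_tool([
  {"tx": -2, "ty": 0, "tz": 0, "ax": 0, "ay": 0, "az": 0, "fingers": 0},
  {"tx": -4, "ty": 0, "tz": 0, "ax": 0, "ay": 0, "az": 0, "fingers": 0},
  {"tx": -6, "ty": -1, "tz": 0, "ax": 0, "ay": 0, "az": 0, "fingers": 0},
  {"tx": -8, "ty": -1, "tz": 0, "ax": 0, "ay": 0, "az": 0, "fingers": 0},
  {"tx": -10, "ty": -2, "tz": 0, "ax": 0, "ay": 0, "az": 0, "fingers": 0},
  {"tx": -13, "ty": -3, "tz": 0, "ax": 0, "ay": 0, "az": 0, "fingers": 0},
  {"tx": -18, "ty": -4, "tz": 0, "ax": 0, "ay": 0, "az": 0, "fingers": 0},
  {"tx": -26, "ty": -4, "tz": 0, "ax": 0, "ay": 0, "az": 0, "fingers": 0},
  {"tx": -38, "ty": -4, "tz": 0, "ax": 0, "ay": 0, "az": 0, "fingers": 0},
  {"tx": -52, "ty": -4, "tz": 0, "ax": 0, "ay": 0, "az": 0, "fingers": 0},
  {"tx": -66, "ty": -4, "tz": 0, "ax": 0, "ay": 0, "az": 0, "fingers": 0},
  {"tx": -80, "ty": -4, "tz": 0, "ax": 0, "ay": 0, "az": 0, "fingers": 0},
])

```text
clock: 10.25
ee_pos: [0.4713, 0.3019, 0.328]
eef_rot: [-0.076, 1.568, 0.078]
contact_force: [0.4, 0.1, 0.4]
grip_width: 0.002
```

>>> servo_tool([
  {"tx": -15, "ty": 0, "tz": 0, "ax": 0, "ay": 0, "az": 0, "fingers": 0},
  {"tx": -30, "ty": 5, "tz": 0, "ax": 0, "ay": 0, "az": 0, "fingers": 0},
  {"tx": -48, "ty": 15, "tz": 0, "ax": 0, "ay": 0, "az": 0, "fingers": 0},
  {"tx": -65, "ty": 30, "tz": 0, "ax": 0, "ay": 0, "az": 0, "fingers": 0},
  {"tx": -75, "ty": 50, "tz": 0, "ax": 0, "ay": 0, "az": 0, "fingers": 0},
  {"tx": -80, "ty": 75, "tz": 0, "ax": 0, "ay": 0, "az": 0, "fingers": 0},
  {"tx": -80, "ty": 100, "tz": 0, "ax": 0, "ay": 0, "az": 0, "fingers": 0},
  {"tx": -80, "ty": 125, "tz": 0, "ax": 0, "ay": 0, "az": 0, "fingers": 0},
  {"tx": -80, "ty": 145, "tz": 0, "ax": 0, "ay": 0, "az": 0, "fingers": 0},
  {"tx": -80, "ty": 155, "tz": 0, "ax": 0, "ay": 0, "az": 0, "fingers": 0},
  {"tx": -80, "ty": 160, "tz": 0, "ax": 0, "ay": 0, "az": 0, "fingers": 0},
  {"tx": -80, "ty": 160, "tz": 0, "ax": 0, "ay": 0, "az": 0, "fingers": 0},
])

```text
clock: 11.25
ee_pos: [0.4555, 0.4613, 0.4062]
eef_rot: [-0.077, 1.569, 0.078]
contact_force: [-0.2, -0.3, 0.3]
grip_width: 0.003
```

Run:
```python
from h import *
for n in ['top','scene']:
    w=imaging.read_camera(n)[:,:,::-1]; cv2.imwrite(f'pics/{n}9.png',w)
a=cv2.imread('pics/top9.png'); b=cv2.imread('pics/top0.png')
cv2.imwrite('pics/cmp.png',np.vstack([cv2.resize(x[140:345,50:345],None,fx=1.45*1.0,fy=1.45) for x in (b,a)]))
cv2.imwrite('pics/top9z.png',cv2.resize(a[175:310,55:225],None,fx=4.4,fy=4.4,interpolation=cv2.INTER_CUBIC))
s=sensors.sense(); print(s['clock'],s['ee_pos'],s['contact_force'])
```

```text
11.35 [0.45599707 0.46000845 0.40616126] [ 0.70379908  0.23647967 -0.03398541]
```

View pics/cmp.png

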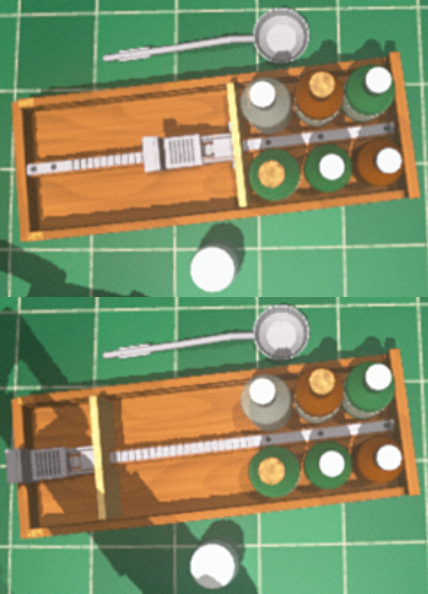

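View pics/top9z.png

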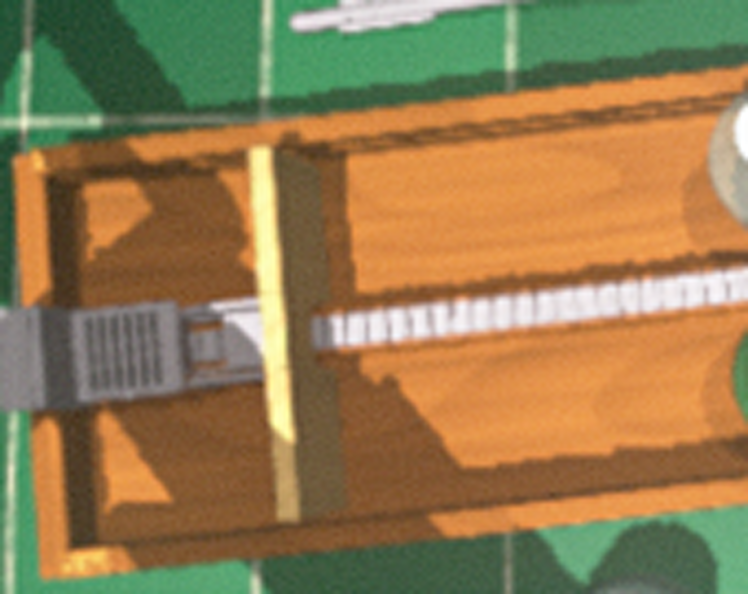

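View pics/scene9.png

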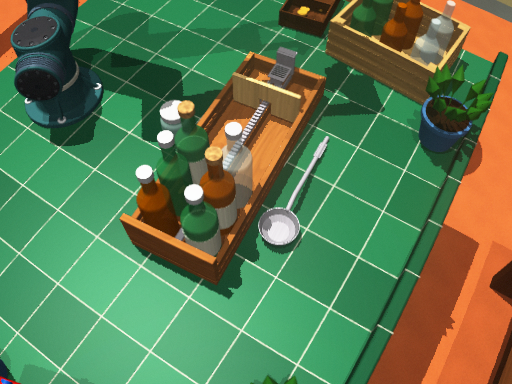

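The stop now stands at the low end with the paddle level again, and the bottles, jar and ladle look unmoved. I'll check the board's displacement numerically before handing in.

Run:
```python
from h import *
def w(p,z): return onz('top',(p[0]+.5)/4.4-.5+55,(p[1]+.5)/4.4-.5+175,z)
for a,b,z in [((666,98),(249,148),.112),((703,474),(278,520),.112),((580,255),(180,302),.084),((590,343),(187,392),.084)]:
    print(np.linalg.norm(w(b,z)-w(a,z)))
a=cv2.imread('pics/top9.png');b=cv2.imread('pics/top0.png')
for n,(x0,y0,x1,y1) in dict(bottles=(222,180,328,275),jar=(180,308,214,342),ladle=(120,145,265,185)).items():
    f=[cv2.cvtColor(i[y0:y1,x0:x1],cv2.COLOR_BGR2GRAY).astype(np.float32) for i in (b,a)]
    print(n,cv2.phaseCorrelate(*f))
from station import workorder
s=sensors.sense(); print(s['clock'],s['contact_force'])
```

```text
0.18932101757087366
0.1882279928444743
0.1859470925373251
0.18636382931585463
bottles ((-0.005639829693237175, 0.03938137685761944), 0.9536246988508437)
jar ((0.11573506454925209, -0.4458393818762012), 0.7909860303740442)
ladle ((-0.01278338146913427, -0.01842066518146268), 0.9515947818756103)
11.35 [ 0.70379908  0.23647967 -0.03398541]
```

Run:
```python
from station import workorder
print(workorder.job_done())
```

```text
the job is handed in; nothing more can be done
None
```

I pressed the release paddle down with the shut fingertips, pushed the stop along the bar to its end, then lifted off and moved clear. I handed the job in at about 11.4 s on the robot's clock.

**Stop position:** At the end of the push the y force rose to about -20 N and the stop would go no further. The top camera shows the stop moved 186–189 mm, while the tool's own travel was about 192 mm. That gap fits the finger shifting a little on the paddle and small pixel errors. I could not read the stop and release joints directly.

**Paddle:** It looks level again in the last picture.

**Bottles, jar and ladle:** The bottles and ladle shifted less than 0.05 pixels in the top view. The jar showed a shift of about 0.45 pixels (under 1 mm), probably because the arm's shadow fell on it.

**Contact:** The tool force was about zero at the end, so the robot was touching nothing.

**What went wrong:** My first two move calls were refused because rows lacked some keys, and nothing moved. While I pressed and pushed there was also an unexplained sideways force of about 9 N towards the robot, but it caused no visible trouble.

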